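# Reset the tripped breaker and lock its shutter

## Robot

A 7-joint arm with a two-finger parallel gripper is mounted at the origin on a cart in front of the work surface, level with it; the furniture and walls round the work are solid. World frame = base frame: x ahead of the robot, y to its left, z up, the work surface at z = 0. Lengths are in m, angles in rad, forces in N, time in s.
With the tool pointing down it reaches from about 0.425 to 0.95 m from the base axis. Payload 4.7 kg.
Tool frame: the origin (TCP) lies midway between the tips of the shut fingers; the grasp point (between the pads) lies 19 mm behind it; z points along the fingers, x is the direction in which the jaws open and shut, and the axes are right-handed (so a half turn about z gives the same grasp; the last joint's range is limited). The gripper opens to 85 mm and grips with 20 to 120 N. Pads are 22 mm wide; open, the fingers measure 114 mm over their backs; the gripper's body (76 mm by 85 mm) begins 54 mm behind the grasp point. The pads swing forward as they close: fully open they stand 13 mm farther back than shut.
Start: joints at [1.218, 0.469, -0.049, 1.532, 0.024, 1.141, -0.082], TCP at [0.215, -0.64, 0.231] pointing down, gripper open.
Joint ranges: [-2.59, 2.59], [-0.33, 1.99], [-1.39, 1.29], [0.1, 2.45], [-1.04, 4.18], [0.21, 1.99], [-2.66, 2.66]. Speed limits (rad/s): [2.57, 2.57, 3.14, 3.14, 3.14, 3.14, 3.14].

## Interface

Orientations are given as a unit quaternion [w, x, y, z].
In Python, from cell import get_state, grab_frame, camera_model, finish_job gives the robot as it stands.
- The arm moves only by the shell command python3 -m pendant 'ROWS' [FORCE]. ROWS is JSON, a list that holds one entry, the list of rows, each a list of 5 numbers: the opening, from 0 (shut) to 1 (fully open), then the shift along the tool's x, y, z in m, then the turn about the tool's z in rad. A call has 1 to 8 rows; each row shifts and turns the pose as measured when the row begins, along the tool's axes as they then stand; what a row does not reach is not made up. A row lasts 1/10 s, in which the tool goes at most 50 mm and 8.59 degrees, less where a joint would pass 70% of its speed; a pose out of reach is approached as far as the arm can. A call with a gripper value outside its range is refused whole. The fingers move at their own pace and stop on an object; FORCE is the grip in N (left out, the last holds). Time passes only in rows, so rows that do not move let the fingers close. It gives the time, the measured TCP pose, the force and the opening at its end, in the units of the state.
- get_state(): the state, without advancing time (a new reading comes with each control period).
- grab_frame(name): name is "side" or "top" or "wrist"; returns the picture (480x640x3 uint8, red, green, blue); there is no depth.
- camera_model(name): a dict with "fx", "fy", "cx", "cy" (pixels), "extrinsics" (4x4, takes a point from camera to world coordinates). Camera axes: x right, y up, looking along -z (the intrinsics and any distortion apply to the point x, -y, -z); pixel columns grow to the right and rows downward; lengths in m; the calibration is good to about 2 mm. A picture is of the moment at which its call begins: read the wrist's pose just before it. camera_model takes no time and is no camera call; for the wrist camera it gives the pose at the moment of the call.
- finish_job(): hands the job in, once; it reports no verdict.
The state is a dict: "clock": time; "joint_pos": joint angles; "qvel": joint speeds; "tau": joint torques, N m; "position": TCP position; "orientation": TCP orientation; "contact_force": force on the tool from outside, world axes, zero at the start; "wrist_torque": the same for the moment, N m; "finger_gap": finger opening in m.
Only numpy, scipy, OpenCV 4.12 (cv2) and the standard library are available. Lean on these libraries where they do the work, as an engineer would, in place of code of your own. Each camera call takes 0.05 s, during which the arm holds its last target.

## Task

The breaker in the grey supply box has tripped: push its lever fully off (towards the robot), then throw it fully on (away from the robot). Slide the metal shutter fully home over the breaker, turn the T-headed stud on the shutter until it lines up with its slot, press it in, and turn it a quarter turn clockwise so that it stays locked; then let go. Leave the pliers, the wooden block and the red-handled spindle where they lie.

Things in the scene. Friction and masses are not known exactly. Their poses are not given: they have to be found in the camera images.
- enclosure: Grey box fixed to the bench, 170 (x) by 300 (y) by 72 mm high; guide rails on its long sides reach 90 mm high. Origin: centre of its underside. x points away from the robot, y along its long side to the left. At its +y end an open well (x -60 to 60, y 28 to 135 mm) holds a black breaker body, top 36 mm above the bench; the rest is a flat deck 72 mm high under the shutter.
- lever_grip (a point): Middle of the grey breaker lever's handle, 11 mm below its end. The handle is 8 mm thick (x), 16 mm wide (box's y), 30 mm long. The lever hinges about a line along the box's y through the box's point (0, 80, 32) mm; this point lies 36 mm from that line. It stays where it is left; about 1.5 N at the grip moves it. z runs along the lever, outward.
- breaker_lever (a joint): Lever angle, rad: 0 = fully off (leaning 0.6 rad to the box's -x, towards the robot), about 0.6 = upright (tripped, as found), 1.2 = fully on (leaning 0.6 rad to +x, away from the robot). A tripped breaker resets only when the lever has first been pushed fully off (below 0.1); thrown on without that it does not count.
- slot (a point): Centre of the stud's slot in the deck, level with the deck's top, at the box's point (0, 5, 72) mm. The slot is 28 mm long along the box's x axis and 12 mm wide; the deck plate is 5 mm thick. The shutter hides it when it is home.
- shutter (a joint): Opening of the aluminium shutter, m: 0 = fully home against its stop, covering the breaker; 0.125 = fully open. It slides along the box's y and closes towards +y (about 2 N). It is 144 (x) by 160 mm (y), its top 86 mm above the bench; home, it covers the box's y from -20 to 140 mm. It may be moved by the stud's head.
- stud_grip (a point): Grip point of the stud, on its upright axis, 12 mm below the top of its dark T-head, a bar 46 mm long, 12 mm thick, 30 mm tall. x runs along the bar, z up. The stud is captive in the shutter, on the box's x = 0, at y = 5 mm minus the shutter's opening (above the slot when home). Out, this point is 124 mm above the bench; pressed fully in, 109 mm.
- stud_press (a joint): How far the stud is pressed in, m: 0 = out, 0.015 = fully in. A spring pushes it out (3 N at first, 7 N fully in). The cross bar at its foot, 24 by 8 mm, parallel to the head, rests on the deck unless the shutter is home and the head is in line with the slot within about 0.15 rad; then it passes through. Locked and let go, it springs back only to about 0.012.
- stud_turn (a joint): Turn of the stud, rad: 0 = head along the box's x, lined up with the slot (two short dark lines on the shutter show this direction); grows clockwise seen from above to a stop at 1.57 (locked, head along the box's y). It stays as left; about 0.03 N m turns it. It cannot turn below -0.35, and once in the slot it turns only when pressed fully in.
- pliers: Bystander: long-nose pliers with black and red grips, 51 x 182 x 17 mm, lying behind the box. Leave alone.
- block: Bystander: wooden block 32 x 45 x 30 mm, in front of the box. Leave alone.
- spindle: Bystander: clamp spindle with a red handle, 33 x 150 x 33 mm, lying beyond the box's left end. Leave alone.

How it is judged:
By the outcome, as a careful person would: the job done as asked, in the order asked, and still so for the second after the job is handed in, with the robot touching nothing.
It also fails if it takes over 64 s, if anything falls off the work surface, if the arm or the gripper's body presses on something with over 40 N, if the wrist force passes 120 N, or if a joint passes its speed limit or range.

## Working session

There is one attempt and no reset: what is moved stays moved. The work goes in short steps, Python scripts to look and compute and a shell command to move; the robot and the scene stay as the last step left them, time stands still between calls to the robot, and variables do not carry over. Pictures are saved under pics/ and viewed, and the job is handed in when it is done.

```bash
ls; mkdir -p pics; python3 - <<'E'
from cell import *
import cv2
s=get_state();print(s)
for n in("top","side"):
    m=camera_model(n);print(n,m)
    cv2.imwrite(f"pics/{n}0.png",cv2.cvtColor(grab_frame(n),cv2.COLOR_RGB2BGR))
E
```

```text
pics
{'clock': 0.0, 'joint_pos': array([ 1.21810827,  0.46947153, -0.04859147,  1.53370627,  0.0241016 ,
        1.14097957, -0.0822921 ]), 'qvel': array([-0.00023458, -0.00034023,  0.00078695,  0.0003992 , -0.00051532,
       -0.00059826, -0.00117923]), 'tau': array([ 4.44220350e-04, -5.10315835e+01, -4.62975469e-02, -2.37710434e+01,
        1.07673972e-02,  7.58423936e-03,  9.88699469e-06]), 'position': array([ 0.21457947, -0.63936716,  0.23023589]), 'orientation': array([-5.46768191e-04,  8.11847950e-01, -5.83868074e-01, -8.24721981e-04]), 'contact_force': array([-0.36353418, -0.48982578,  0.16040956]), 'wrist_torque': array([ 0.01148558,  0.03423245, -0.02554337]), 'finger_gap': 0.08555714184226314}
top {'fx': 450.969824331163, 'fy': 450.969824331163, 'cx': 319.50965789315677, 'cy': 237.10625341745546, 'extrinsics': array([[ 0.01937547,  0.99510515, -0.0969037 ,  0.48477026],
       [-0.99935675,  0.01635005, -0.03191816, -0.06193588],
       [-0.03017755,  0.0974598 ,  0.99478184,  0.95944077],
       [ 0.        ,  0.        ,  0.        ,  1.        ]])}
side {'fx': 505.2081862371786, 'fy': 505.2081862371786, 'cx': 315.42821413478435, 'cy': 231.40378290676523, 'extrinsics': array([[-0.99789407,  0.01246274, -0.06365608,  0.52002518],
       [-0.06149249, -0.49406515,  0.86724754,  0.70174762],
       [-0.02064197,  0.86933556,  0.49379105,  0.54474308],
       [ 0.        ,  0.        ,  0.        ,  1.        ]])}
```

View pics/top0.png

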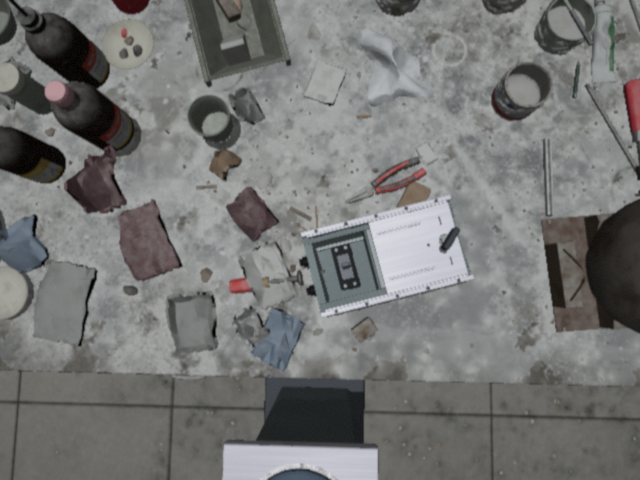

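View pics/side0.png

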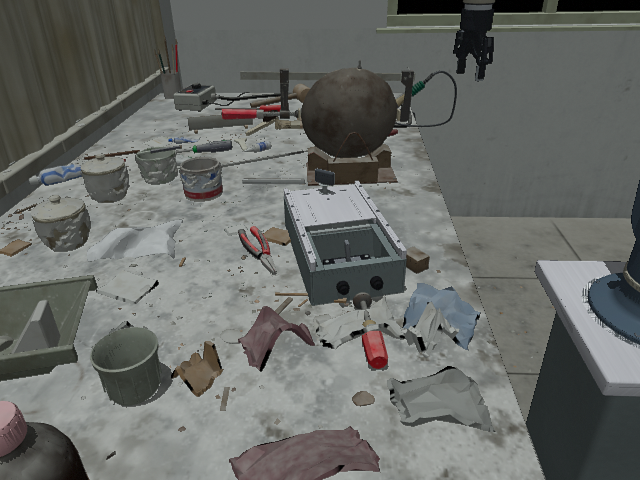

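Top view: the box spans px (303,225)-(470,315), with the breaker well on the left and the T-head near (450,240). The pliers are above it at (395,178), the block below at (363,328) and the spindle to the left at (265,282). I'll zoom in to get corners.

```bash
python3 - <<'E'
import cv2
a=cv2.imread("pics/top0.png")[185:330,290:485]
cv2.imwrite("pics/topz.png",cv2.resize(a,None,fx=4,fy=4,interpolation=cv2.INTER_CUBIC))
a=cv2.imread("pics/side0.png")[150:310,270:430]
cv2.imwrite("pics/sidez.png",cv2.resize(a,None,fx=3.7,fy=3.7,interpolation=cv2.INTER_CUBIC))
E
```

```text
(no output)
```

View pics/topz.png

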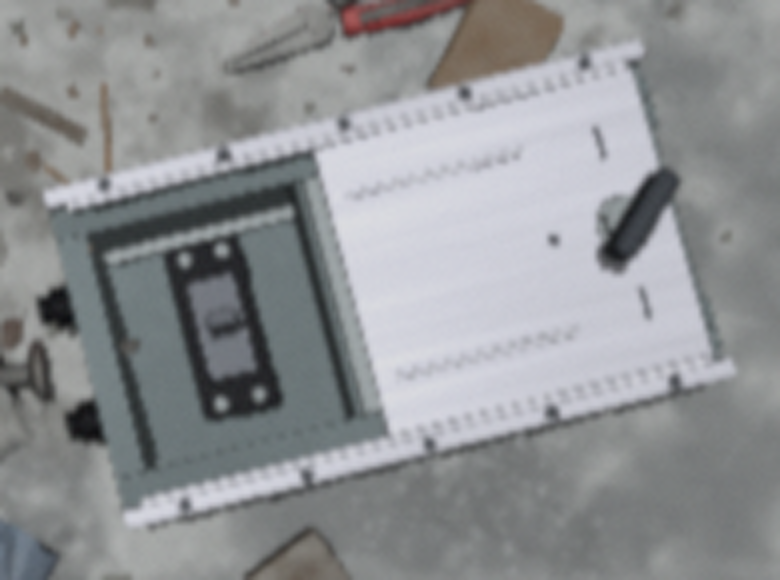

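View pics/sidez.png

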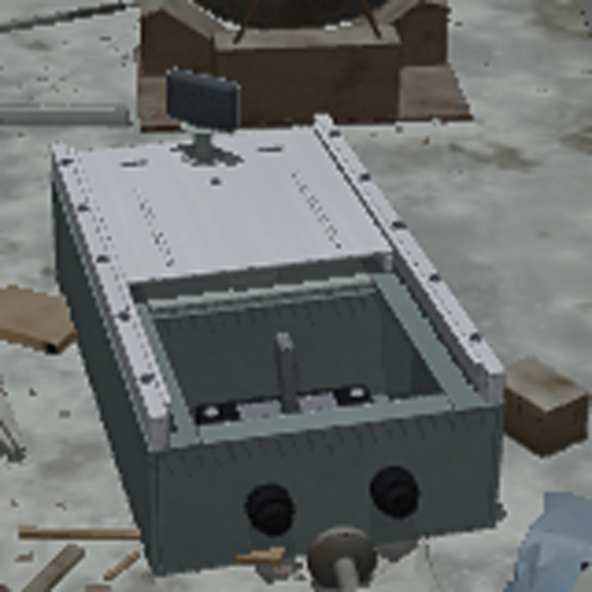

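The crop shows the rail ends at (45,197), (640,45), (735,372) and (130,525) in zoomed px. The lever end is near (228,318) and the T-head runs (612,258)-(668,175). I'll cast rays onto their planes.

```bash
cat > h.py <<'E'
import numpy as np, cv2
from cell import *
def ray(m,u,v):
    E=m["extrinsics"];d=E[:3,:3]@np.array([(u-m["cx"])/m["fx"],-(v-m["cy"])/m["fy"],-1]);return E[:3,3],d
def onz(m,u,v,z):
    o,d=ray(m,u,v);return o+d*(z-o[2])/d[2]
def tri(rs):
    A=0;b=0
    for o,d in rs:
        d=d/np.linalg.norm(d);P=np.eye(3)-np.outer(d,d);A=A+P;b=b+P@o
    return np.linalg.solve(A,b)
def proj(m,p):
    E=m["extrinsics"];q=E[:3,:3].T@(np.array(p)-E[:3,3]);return m["cx"]+m["fx"]*q[0]/-q[2], m["cy"]-m["fy"]*q[1]/-q[2]
E
python3 - <<'E'
from h import *
t=camera_model("top");s=camera_model("side")
Z=lambda u,v:(290+(u+.5)/4-.5,185+(v+.5)/4-.5)
S=lambda u,v:(270+(u+.5)/3.7-.5,150+(v+.5)/3.7-.5)
C=[onz(t,*Z(*p),.09) for p in[(45,197),(642,45),(735,372),(130,525)]]
C=np.array(C);print(C.round(4))
for i in range(4):print(np.linalg.norm(C[i]-C[i-1]).round(4))
c=C.mean(0)
for a,b in((1,0),(2,3)):
    d=C[b]-C[a];print(np.arctan2(-d[0],d[1]))
d=C[0]-C[1]+C[3]-C[2];
d2=C[0]-C[3]+C[1]-C[2]; print(np.arctan2(d2[1],d2[0]),"yaw x")
# side corners z .09
for p in[(150,400),(55,148),(318,118),(500,362)]:print("side",onz(s,*S(*p),.09).round(4))
yaw=np.arctan2(-d[0],d[1]);R=np.array([[np.cos(yaw),-np.sin(yaw)],[np.sin(yaw),np.cos(yaw)]])
print("c",c,yaw)
for n,p,z in(("lever end",(228,318),.079),("Tend",(612,258),.136),("Tend2",(668,178),.136)):
    P=onz(t,*Z(*p),z);print(n,P,R.T@(P-c)[:2])
lv=tri([ray(t,*Z(228,316)),ray(s,*S(285,338))]);print("lever tri",lv,R.T@(lv-c)[:2])
hd=tri([ray(t,*Z(640,216)),ray(s,*S(203,87))]);print("head tri",hd,R.T@(hd-c)[:2])
E
```

```text
[[ 0.5752  0.0023  0.09  ]
 [ 0.6539 -0.2857  0.09  ]
 [ 0.4969 -0.3282  0.09  ]
 [ 0.4188 -0.0419  0.09  ]]
0.1625
0.2986
0.1627
0.2967
0.26686271560084857
0.2662436421105504
0.26989739875190244 yaw x
side [ 0.5819 -0.0078  0.09  ]
side [ 0.656  -0.2759  0.09  ]
side [ 0.504  -0.3206  0.09  ]
side [ 0.422  -0.0451  0.09  ]
c [ 0.53618696 -0.16341075  0.09      ] 0.26655414498688623
lever end [ 0.51854044 -0.08753791  0.079     ] [0.00296226 0.07784158]
Tend [ 0.54673422 -0.25955757  0.136     ] [-0.01515114 -0.09552958]
Tend2 [ 0.58369669 -0.28511908  0.136     ] [ 0.01377284 -0.1299246 ]
lever tri [ 0.52061868 -0.08763302  0.07605515] [0.00494206 0.07720241]
head tri [ 0.56827985 -0.27408828  0.12918204] [ 0.00180607 -0.11522243]
```

```bash
python3 -m pendant '[[[1,0,0,-0.015,-0.149],[1,0,0,-0.015,-0.149],[1,0,0,-0.015,-0.149],[1,0,0,-0.015,-0.149],[1,0,0,-0.015,-0.149],[1,0,0,-0.015,-0.149],[1,0,0,-0.015,-0.149],[1,0,0,-0.015,-0.149]]]' 20
python3 -m pendant '[[[0.26,0,0,0,-0.149],[0.26,0,0,0,-0.149],[0.26,0,0,0,0]]]' 
cat >> h.py <<'E'
YAW=.2665;C=np.array([.5375,-.163])
B=np.array([[np.cos(YAW),-np.sin(YAW)],[np.sin(YAW),np.cos(YAW)]])
def w2b(p): return B.T@(np.array(p)[:2]-C)
def b2w(p): return C+B@np.array(p)
def tool():
    from scipy.spatial.transform import Rotation as Ro
    s=get_state();q=s["orientation"];R=Ro.from_quat([q[1],q[2],q[3],q[0]]).as_matrix()
    a=np.arctan2(R[1,0],R[0,0]);return s,R,a
def rep(target=None,ang=None):
    s,R,a=tool()
    print("t",round(float(s["clock"]),2),"pos",s["position"].round(4),"box",w2b(s["position"]).round(4),"jaw box ang",round(a-YAW,3),"tilt",R[:2,2].round(3),"F",s["contact_force"].round(1),"Fbox",(B.T@s["contact_force"][:2]).round(1),"T",s["wrist_torque"].round(2),"gap",round(float(s["finger_gap"]),4))
    if target is not None: print("  tool shift",(R.T@(np.array(target)-s["position"])).round(4))
    if ang is not None: print("  turn", round(float(a-YAW-ang),3))
E
python3 - <<'E'
from h import *
rep([.518,-.0865,.3],0);print(get_state()["joint_pos"].round(2))
E
```

```text
clock: 0.9
position: [0.2134, -0.6364, 0.3459]
orientation: [-0.008, 1.0, -0.021, -0.004]
contact_force: [0.1, 0.3, -0.5]
finger_gap: 0.0856
clock: 1.2
position: [0.2135, -0.6369, 0.3475]
orientation: [-0.008, 0.992, 0.129, -0.002]
contact_force: [0.7, -0.0, 0.3]
finger_gap: 0.044
t 1.2 pos [ 0.2135 -0.6369  0.3475] box [-0.4374 -0.3719] jaw box ang -0.009 tilt [-0.006  0.015] F [ 0.7 -0.   0.3] Fbox [ 0.6 -0.2] T [-0.02 -0.   -0.  ] gap 0.044
  tool shift [ 0.435  -0.4537  0.0538]
  turn -0.009
[ 1.42  0.43 -0.35  1.35  0.14  1.4   1.33]
```

```bash
python3 -m pendant '[[[0.26,0.033,-0.035,0,0],[0.26,0.033,-0.035,0,0],[0.26,0.033,-0.035,0,0],[0.26,0.033,-0.035,0,0],[0.26,0.033,-0.035,0,0],[0.26,0.033,-0.035,0,0],[0.26,0.033,-0.035,0,0],[0.26,0.033,-0.035,0,0]]]' 
python3 - <<'E'
from h import *
rep([.518,-.0865,.2],0);print(get_state()["joint_pos"].round(2))
E
```

```text
clock: 2.0
position: [0.4018, -0.2967, 0.3451]
orientation: [-0.01, 0.994, 0.105, -0.005]
contact_force: [0.9, -1.4, -0.0]
finger_gap: 0.0222
t 2.0 pos [ 0.4018 -0.2967  0.3451] box [-0.1661 -0.0932] jaw box ang -0.056 tilt [-0.012  0.02 ] F [ 0.9 -1.4 -0. ] Fbox [ 0.5 -1.6] T [-0.09 -0.04  0.01] gap 0.0222
  tool shift [ 0.1588 -0.178   0.1478]
  turn -0.056
[ 1.05  0.14 -0.56  1.74  0.07  1.3   0.69]
```

```bash
python3 -m pendant '[[[0.26,0.03,-0.032,0.02,-0.01],[0.26,0.03,-0.032,0.02,-0.01],[0.26,0.03,-0.032,0.02,-0.01],[0.26,0.03,-0.032,0.02,-0.01],[0.26,0.03,-0.032,0.02,-0.01],[0.26,0,0,0.02,0],[0.26,0,0,0,0]]]' 
python3 - <<'E'
from h import *
rep([.518,-.0865,.15],0)
import cv2
print(camera_model("wrist"))
cv2.imwrite("pics/w1.png",cv2.cvtColor(grab_frame("wrist"),cv2.COLOR_RGB2BGR))
cv2.imwrite("pics/s1.png",cv2.cvtColor(grab_frame("side"),cv2.COLOR_RGB2BGR))
E
```

```text
clock: 2.7
position: [0.5158, -0.0891, 0.2237]
orientation: [-0.01, 0.992, 0.125, -0.004]
contact_force: [-1.0, -0.3, -0.3]
finger_gap: 0.0221
t 2.7 pos [ 0.5158 -0.0891  0.2237] box [-0.0015  0.077 ] jaw box ang -0.016 tilt [-0.01   0.019] F [-1.  -0.3 -0.3] Fbox [-1. -0.] T [-0.08  0.02  0.05] gap 0.0221
  tool shift [ 0.0031 -0.0004  0.0737]
  turn -0.016
{'fx': 367.6629637566555, 'fy': 367.6629637566555, 'cx': 315.2686202957607, 'cy': 239.67127691814372, 'extrinsics': array([[ 0.96920111, -0.23761008, -0.06473522,  0.4982948 ],
       [ 0.24620439,  0.92877185,  0.27706725, -0.01629075],
       [-0.00570973, -0.28447198,  0.95866735,  0.36832366],
       [ 0.        ,  0.        ,  0.        ,  1.        ]])}
```

View pics/w1.png

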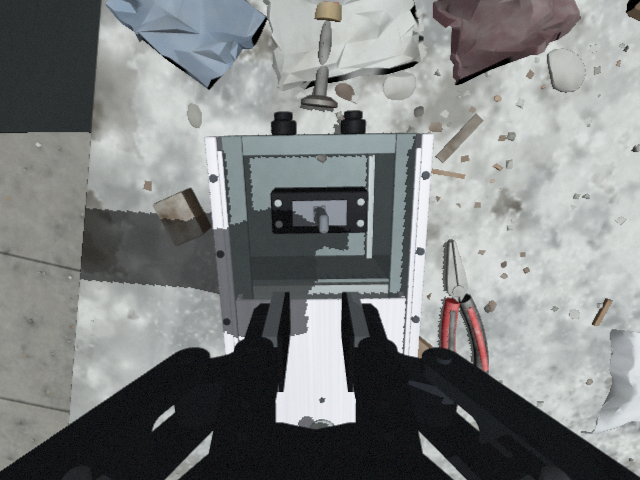

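View pics/s1.png

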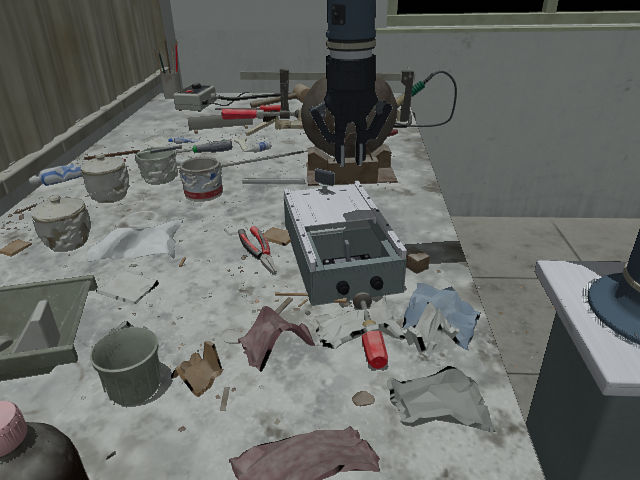

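The wrist view shows the lever end near (323,229), the rail ends at the +y end at (212,138) and (428,134), and the fingertips at (280,292) and (350,292). I'll check these against the box frame.

```bash
python3 - <<'E'
from h import *
m=camera_model("wrist")
for n,u,v,z in(("lever end mid",322.5,228,.078),("railL out",206,138,.09),("railR out",433,133,.09),("bodyL",271,210,.036),("bodyR",368,210,.036),("wellfrontL",243,155,.072),("tipL",289,292,.22),("tipR",343,292,.22)):
    P=onz(m,u,v,z);print(n,P.round(4),w2b(P).round(4))
for p,z in(([0,.08],.079),([0,.08],.036)): print(proj(m,[*b2w(p),z]))
E
```

```text
lever end mid [ 0.524  -0.0905  0.078 ] [0.0061 0.0735]
railL out [ 0.4226 -0.0422  0.09  ] [-0.079   0.1468]
railR out [0.5836 0.0023 0.09  ] [0.088  0.1473]
bodyL [ 0.4769 -0.0961  0.036 ] [-0.0409  0.0805]
bodyR [ 0.5642 -0.0739  0.036 ] [0.0492 0.0789]
wellfrontL [ 0.4483 -0.0495  0.072 ] [-0.0562  0.133 ]
tipL [ 0.505  -0.0871  0.22  ] [-0.0114  0.0818]
tipR [ 0.5284 -0.0812  0.22  ] [0.0128 0.0813]
(np.float64(314.92451371101066), np.float64(220.76332516843996))
(np.float64(314.98405721873405), np.float64(209.77965342747274))
```

```bash
cat >> h.py <<'E'
C=C+B@np.array([.003,-.0015])
E
python3 - <<'E'
from h import *
rep([*b2w([.002,.080]),.1],0)
E
```

```text
t 2.8 pos [ 0.5176 -0.0896  0.2266] box [-0.0029  0.0776] jaw box ang -0.017 tilt [-0.004  0.018] F [-0.5 -0.   0.5] Fbox [-0.5  0.1] T [-0.01  0.01 -0.03] gap 0.0225
  tool shift [ 4.800e-03 -1.000e-04  1.266e-01]
  turn -0.017
```

```bash
python3 -m pendant '[[[0.26,0.002,0,0.04,-0.008],[0.26,0.002,0,0.04,-0.008],[0.26,0.001,0,0.03,0],[0.26,0,0,0.016,0],[0.26,0,0,0,0]]]' 
python3 - <<'E'
from h import *
rep([*b2w([.002,.080]),.062],0)
import cv2
cv2.imwrite("pics/w2.png",cv2.cvtColor(grab_frame("wrist"),cv2.COLOR_RGB2BGR))
E
```

```text
clock: 3.3
position: [0.5279, -0.0954, 0.1046]
orientation: [-0.004, 0.992, 0.122, 0.006]
contact_force: [0.3, -0.2, 0.2]
finger_gap: 0.0222
t 3.3 pos [ 0.5279 -0.0954  0.1046] box [0.0055 0.0692] jaw box ang -0.022 tilt [0.011 0.01 ] F [ 0.3 -0.2  0.2] Fbox [ 0.2 -0.2] T [-0.02  0.06  0.  ] gap 0.0222
  tool shift [-0.0043 -0.0104  0.0426]
  turn -0.022
```

View pics/w2.png

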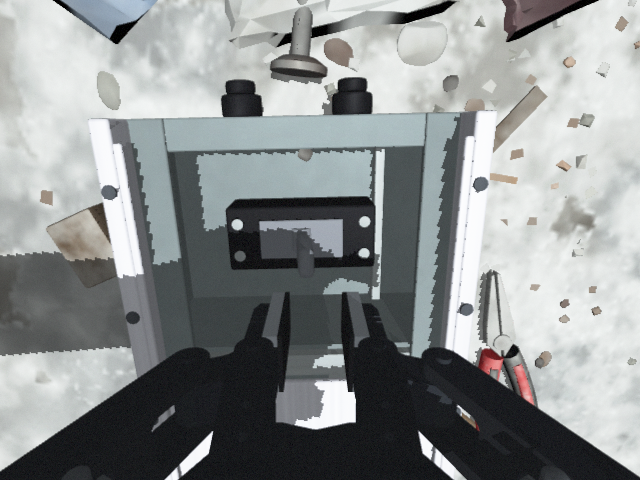

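The lever end is at about (305,271), left of the fork's centre line at u≈316. I'll measure it, then shift.

```bash
python3 - <<'E'
from h import *
m=camera_model("wrist")
for n,u,v,z in(("lever end",305,270,.078),("railL",90,118,.09),("railR",494,111,.09),("bodyL",228,235,.036),("bodyR",374,235,.036),("tipL",289,292,.104),("tipR",343,292,.104)):
    P=onz(m,u,v,z);print(n,P.round(4),w2b(P).round(4))
E
```

```text
lever end [ 0.5225 -0.0894  0.078 ] [0.0019 0.0765]
railL [ 0.4207 -0.0404  0.09  ] [-0.0834  0.1505]
railR [0.5807 0.0021 0.09  ] [0.0821 0.1494]
bodyL [ 0.4755 -0.095   0.036 ] [-0.0449  0.0835]
bodyR [ 0.5613 -0.074   0.036 ] [0.0434 0.0811]
tipL [ 0.516  -0.0907  0.104 ] [-0.0047  0.077 ]
tipR [ 0.5387 -0.0852  0.104 ] [0.0187 0.0763]
```

```bash
python3 -m pendant '[[[0.26,-0.004,-0.010,0.006,0],[0.26,0,0,0.016,0],[0.26,0,0,0.016,0],[0.26,0,0,0.0,0]]]' 
python3 - <<'E'
from h import *
rep([*b2w([.002,.080]),.062],0)
E
```

```text
clock: 3.75
position: [0.5262, -0.0874, 0.0731]
orientation: [-0.002, 0.993, 0.119, 0.013]
contact_force: [-0.2, -0.8, 1.0]
finger_gap: 0.0224
t 3.75 pos [ 0.5262 -0.0874  0.0731] box [0.006  0.0774] jaw box ang -0.028 tilt [0.025 0.006] F [-0.2 -0.8  1. ] Fbox [-0.4 -0.7] T [ 0.02  0.07 -0.01] gap 0.0224
  tool shift [-0.0044 -0.0025  0.011 ]
  turn -0.028
```

```bash
python3 -m pendant '[[[0.26,-0.004,-0.003,0.011,-0.02],[0.26,-0.002,0,0.001,0]]]' 
python3 -c "
from h import *
rep([*b2w([.002,.080]),.062],0)"
python3 -m pendant '[[[0.26,-0.01,0,0,0],[0.26,-0.01,0,0,0]]]' 
python3 -c "
from h import *
rep([*b2w([.002,.080]),.062],0)"
```

```text
clock: 3.95
position: [0.521, -0.0855, 0.0626]
orientation: [-0.001, 0.991, 0.13, 0.015]
contact_force: [0.3, -0.3, -0.2]
finger_gap: 0.0223
t 3.95 pos [ 0.521  -0.0855  0.0626] box [0.0015 0.0807] jaw box ang -0.006 tilt [0.029 0.005] F [ 0.3 -0.3 -0.2] Fbox [ 0.2 -0.4] T [-0.03  0.07 -0.01] gap 0.0223
  tool shift [0.0005 0.0006 0.0006]
  turn -0.006
clock: 4.15
position: [0.5032, -0.09, 0.0634]
orientation: [-0.001, 0.991, 0.13, 0.018]
contact_force: [2.1, 0.2, -0.9]
finger_gap: 0.0223
t 4.15 pos [ 0.5032 -0.09    0.0634] box [-0.0169  0.0809] jaw box ang -0.005 tilt [0.035 0.006] F [ 2.1  0.2 -0.9] Fbox [ 2.1 -0.3] T [ 0.13 -0.49  0.04] gap 0.0223
  tool shift [0.0188 0.0008 0.0021]
  turn -0.005
```

```bash
python3 -m pendant '[[[0.26,-0.005,0,0.001,0],[0.26,-0.004,0,0.001,0]]]' 
python3 -c "
from h import *
rep()"
python3 -m pendant '[[[0.26,-0.003,0,0,0]]]' 
python3 -c "
from h import *
rep();cv2.imwrite('pics/w3.png',cv2.cvtColor(grab_frame('wrist'),cv2.COLOR_RGB2BGR))
a=grab_frame('side')[200:320,270:430];cv2.imwrite('pics/s3.png',cv2.resize(cv2.cvtColor(a,cv2.COLOR_RGB2BGR),None,fx=4,fy=4))"
```

```text
clock: 4.35
position: [0.494, -0.0928, 0.062]
orientation: [-0.0, 0.991, 0.13, 0.019]
contact_force: [1.4, 1.1, -0.3]
finger_gap: 0.0222
t 4.35 pos [ 0.494  -0.0928  0.062 ] box [-0.0265  0.0807] jaw box ang -0.006 tilt [0.038 0.005] F [ 1.4  1.1 -0.3] Fbox [1.6 0.7] T [ 0.14 -0.41 -0.01] gap 0.0222
clock: 4.45
position: [0.4912, -0.0937, 0.0621]
orientation: [-0.0, 0.991, 0.13, 0.02]
contact_force: [4.8, 1.0, -0.4]
finger_gap: 0.022
t 4.45 pos [ 0.4912 -0.0937  0.0621] box [-0.0294  0.0806] jaw box ang -0.006 tilt [0.039 0.006] F [ 4.8  1.  -0.4] Fbox [ 5.  -0.3] T [ 0.38 -1.13  0.06] gap 0.022
```

View pics/w3.png

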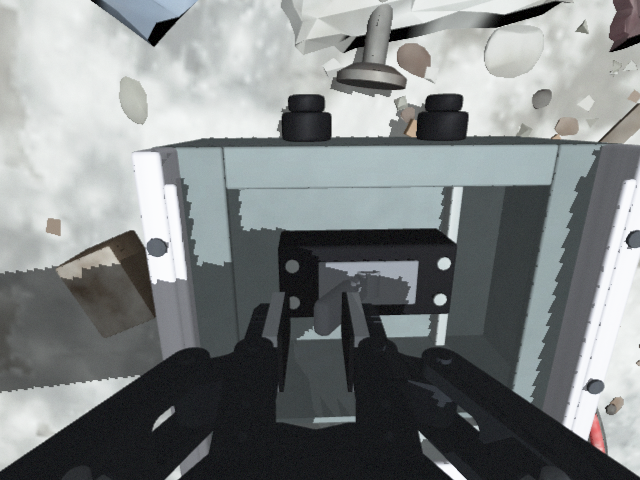

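View pics/s3.png

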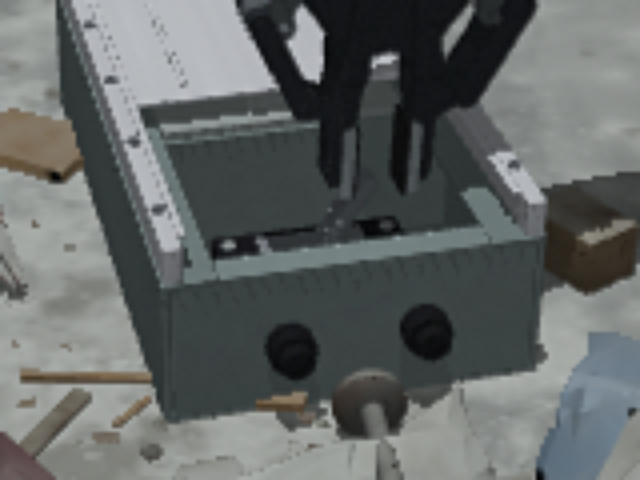

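The lever leans towards the robot (its end at about (325,330)), and the force has risen to 5 N, so it is close to the stop. I'll push a little more to confirm.

```bash
python3 -m pendant '[[[0.26,-0.003,0,0,0],[0.26,-0.003,0,0,0]]]' 
python3 -c "
from h import *
rep()"
python3 -m pendant '[[[0.26,-0.004,0,0,0],[0.26,-0.004,0,0,0]]]' 
python3 -c "
from h import *
rep()"
```

```text
clock: 4.75
position: [0.4903, -0.0941, 0.0634]
orientation: [-0.001, 0.991, 0.13, 0.025]
contact_force: [6.1, 1.9, -0.2]
finger_gap: 0.0223
t 4.75 pos [ 0.4903 -0.0941  0.0634] box [-0.0304  0.0804] jaw box ang -0.005 tilt [0.049 0.007] F [ 6.1  1.9 -0.2] Fbox [6.3 0.2] T [ 0.38 -1.18 -0.05] gap 0.0223
clock: 4.95
position: [0.4891, -0.0945, 0.0651]
orientation: [-0.001, 0.991, 0.131, 0.032]
contact_force: [7.4, 2.2, -0.3]
finger_gap: 0.0224
t 4.95 pos [ 0.4891 -0.0945  0.0651] box [-0.0317  0.0803] jaw box ang -0.003 tilt [0.063 0.01 ] F [ 7.4  2.2 -0.3] Fbox [7.7 0.2] T [ 0.38 -1.39 -0.01] gap 0.0224
```

It's against its stop: 14 mm commanded, about 2 mm moved, at 7.7 N. Now throwing it on.

```bash
python3 -m pendant '[[[0.26,0.012,0,0.001,0],[0.26,0.012,0,0.001,0],[0.26,0.012,0,0,0],[0.26,0.010,0,0,0]]]' 
python3 -c "
from h import *
rep([*b2w([.025,.08]),.062],0)"
```

```text
clock: 5.35
position: [0.5302, -0.084, 0.0639]
orientation: [0.0, 0.991, 0.13, 0.025]
contact_force: [-1.9, -0.2, 1.5]
finger_gap: 0.0223
t 5.35 pos [ 0.5302 -0.084   0.0639] box [0.0108 0.0796] jaw box ang -0.005 tilt [0.049 0.006] F [-1.9 -0.2  1.5] Fbox [-1.9  0.3] T [-0.14  0.6   0.02] gap 0.0223
  tool shift [ 0.0141 -0.0005  0.0026]
  turn -0.005
```

```bash
python3 -m pendant '[[[0.26,0.007,0,0.001,0],[0.26,0.007,0,0.001,0],[0.26,0.004,0,0,0]]]' 
python3 -c "
from h import *
rep()"
python3 -m pendant '[[[0.26,0.004,0,0,0],[0.26,0.004,0,0,0]]]' 
python3 -c "
from h import *
rep()"
python3 -m pendant '[[[0.26,0.005,0,0,0],[0.26,0.005,0,0,0]]]' 
python3 -c "
from h import *
rep();cv2.imwrite('pics/w4.png',cv2.cvtColor(grab_frame('wrist'),cv2.COLOR_RGB2BGR))"
```

```text
clock: 5.65
position: [0.5442, -0.0801, 0.0608]
orientation: [0.001, 0.991, 0.13, 0.017]
contact_force: [-16.2, -3.3, 17.7]
finger_gap: 0.0222
t 5.65 pos [ 0.5442 -0.0801  0.0608] box [0.0253 0.0797] jaw box ang -0.006 tilt [0.034 0.003] F [-16.2  -3.3  17.7] Fbox [-16.5   1.1] T [-0.83  3.68 -0.  ] gap 0.0222
clock: 5.85
position: [0.544, -0.0802, 0.0606]
orientation: [0.003, 0.992, 0.129, 0.006]
contact_force: [-11.7, -1.2, 13.0]
finger_gap: 0.0225
t 5.85 pos [ 0.544  -0.0802  0.0606] box [0.0251 0.0797] jaw box ang -0.008 tilt [ 0.013 -0.004] F [-11.7  -1.2  13. ] Fbox [-11.6   1.9] T [-0.43  2.74  0.02] gap 0.0225
clock: 6.05
position: [0.5441, -0.0802, 0.0603]
orientation: [0.005, 0.992, 0.128, -0.006]
contact_force: [-14.0, -2.9, 14.3]
finger_gap: 0.0221
t 6.05 pos [ 0.5441 -0.0802  0.0603] box [0.0252 0.0796] jaw box ang -0.01 tilt [-0.011 -0.012] F [-14.   -2.9  14.3] Fbox [-14.3   0.9] T [-0.61  3.24 -0.02] gap 0.0221
```

View pics/w4.png

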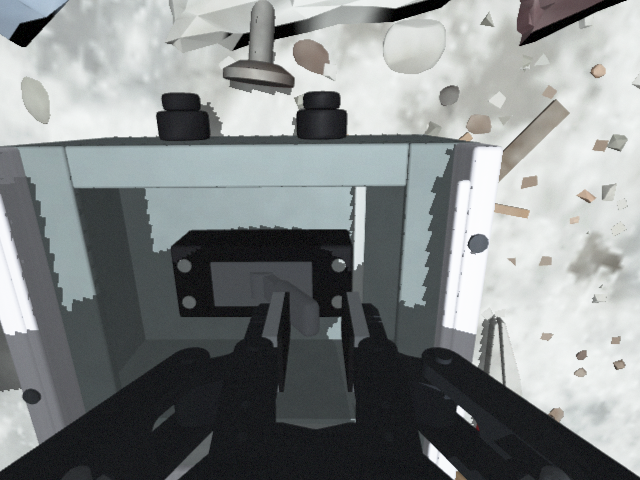

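The lever leans away, with its end at about (310,325), and sits hard against its stop (14 N, no motion). That matches the predicted position for 0.6 rad. Backing off and lifting.

```bash
python3 -m pendant '[[[0.26,-0.004,0,0,0],[0.26,0,0,-0.02,0],[0.26,0,0,-0.03,0],[0.26,0,0,-0.045,0],[0.26,0,0,-0.045,0],[0.26,0,0,0,0]]]' 
python3 -c "
from h import *
rep([*b2w([0,-.115]),.2]);cv2.imwrite('pics/w5.png',cv2.cvtColor(grab_frame('wrist'),cv2.COLOR_RGB2BGR))
m=camera_model('wrist')
for a in(0,.6,1.2,1.1):
  print(a,proj(m,[*b2w([.047*np.sin(a-.6),.08]),.032+.047*np.cos(a-.6)]))"
```

```text
clock: 6.7
position: [0.5459, -0.0773, 0.2047]
orientation: [0.003, 0.992, 0.129, -0.004]
contact_force: [-0.0, -0.5, 1.3]
finger_gap: 0.0217
t 6.7 pos [ 0.5459 -0.0773  0.2047] box [0.0277 0.082 ] jaw box ang -0.008 tilt [-0.007 -0.008] F [-0.  -0.5  1.3] Fbox [-0.1 -0.4] T [ 0.08 -0.07 -0.06] gap 0.0217
  tool shift [-0.0261  0.1971  0.0061]
0 (np.float64(250.162150341897), np.float64(229.91922530965456))
0.6 (np.float64(283.17718614474165), np.float64(232.8178315474959))
1.2 (np.float64(318.33868406122446), np.float64(229.5782247303431))
1.1 (np.float64(313.1185986069588), np.float64(230.50423410210496))
```

View pics/w5.png

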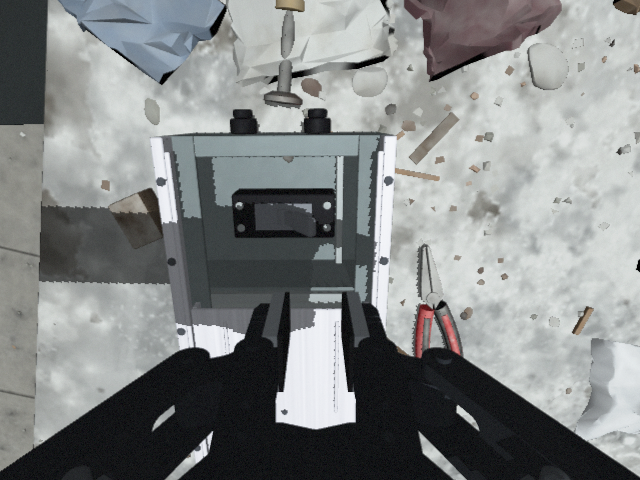

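```bash
python3 -c "
import cv2
a=cv2.imread('pics/w5.png')[180:250,220:350]
a=cv2.convertScaleAbs(a,alpha=1.8,beta=10)
cv2.imwrite('pics/w5z.png',cv2.resize(a,None,fx=6,fy=6,interpolation=cv2.INTER_CUBIC))"
```

```text
(no output)
```

View pics/w5z.png

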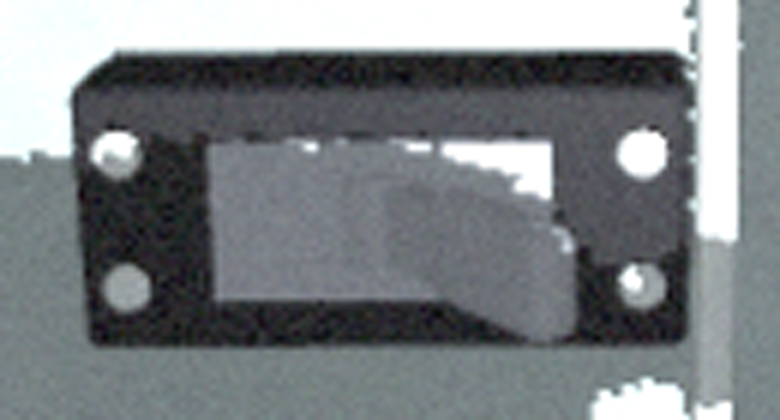

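```bash
python3 - <<'E'
from h import *
m=camera_model('wrist')
for u,v in((232.5,200),(336,200),(255,211),(312,211)):print(w2b(onz(m,u,v,.036)).round(4))
# ray to lever end, plane through box y
for (u,v) in ((314,227),(316,229),(316.3,236)):
  o,d=ray(m,u,v);ob=w2b(o);db=B.T@d[:2]
  for y in(.072,.076,.08):
    t=(y-ob[1])/db[1];print(u,v,y,(ob[0]+t*db[0]).round(4),(o[2]+t*d[2]).round(4))
  for z in (.071,.068):print("z",z,w2b(onz(m,u,v,z)).round(4))
E
```

```text
[-0.047   0.0965]
[0.0415 0.096 ]
[-0.0283  0.0868]
[0.0209 0.0865]
314 227 0.072 0.0225 0.0355
314 227 0.076 0.0228 0.0495
314 227 0.08 0.023 0.0635
z 0.071 [0.0232 0.0822]
z 0.068 [0.0231 0.0813]
316 229 0.072 0.0243 0.0418
316 229 0.076 0.0245 0.0555
316 229 0.08 0.0247 0.0692
z 0.071 [0.0247 0.0805]
z 0.068 [0.0247 0.0797]
316.3 236 0.072 0.0248 0.0619
316.3 236 0.076 0.025 0.0747
316.3 236 0.08 0.0251 0.0874
z 0.071 [0.0249 0.0749]
z 0.068 [0.0249 0.0739]
```

Correcting for a 3 mm frame bias seen on the breaker body, the lever end reads x≈26–28 mm, against 26.5 for fully on. A second push with shut fingers from the -x side is cheap and can't drag the lever back on the way out, so I'll do that.

```bash
python3 -m pendant '[[[0,-0.024,0,0,0],[0,-0.024,0,0.02,0],[0,0,0.001,0.035,0],[0,0,0,0,0]]]' 
python3 -c "
from h import *
rep([*b2w([-.018,.08]),.062],0)"
```

```text
clock: 7.15
position: [0.4972, -0.091, 0.1442]
orientation: [0.002, 0.992, 0.129, -0.005]
contact_force: [0.1, 1.0, -0.3]
finger_gap: 0.0004
t 7.15 pos [ 0.4972 -0.091   0.1442] box [-0.0229  0.0816] jaw box ang -0.007 tilt [-0.009 -0.006] F [ 0.1  1.  -0.3] Fbox [0.3 0.9] T [ 0.05 -0.03 -0.  ] gap 0.0004
  tool shift [0.0058 0.0012 0.0821]
  turn -0.007
```

```bash
python3 -m pendant '[[[0,0,0,0.035,0],[0,0,0,0.03,0],[0,0,0,0.016,0],[0,0,0,0,0]]]' 
python3 -c "
from h import *
rep([*b2w([-.018,.08]),.062],0)"
python3 -m pendant '[[[0,0.006,0,0,0],[0,0.005,0,0,0],[0,0.005,0,0,0]]]' 
python3 -c "
from h import *
rep()"
```

```text
clock: 7.55
position: [0.5002, -0.0906, 0.0618]
orientation: [0.002, 0.992, 0.13, -0.003]
contact_force: [0.2, 0.2, -0.0]
finger_gap: -0.0003
t 7.55 pos [ 0.5002 -0.0906  0.0618] box [-0.02    0.0812] jaw box ang -0.006 tilt [-0.005 -0.004] F [ 0.2  0.2 -0. ] Fbox [0.3 0.1] T [0.04 0.02 0.03] gap -0.0003
  tool shift [ 0.002   0.0012 -0.0002]
  turn -0.006
clock: 7.85
position: [0.5192, -0.0857, 0.0643]
orientation: [0.002, 0.991, 0.13, -0.001]
contact_force: [0.7, -0.6, -0.1]
finger_gap: 0.0004
t 7.85 pos [ 0.5192 -0.0857  0.0643] box [-0.0003  0.0809] jaw box ang -0.006 tilt [-0.001 -0.004] F [ 0.7 -0.6 -0.1] Fbox [ 0.5 -0.8] T [-0.01 -0.01 -0.04] gap 0.0004
```

```bash
python3 -m pendant '[[[0,0.004,0,0.002,0],[0,0.004,0,0,0]]]' 
python3 -c "
from h import *
rep()"
python3 -m pendant '[[[0,0.004,0,0,0],[0,0.004,0,0,0]]]' 
python3 -c "
from h import *
rep()"
```

```text
clock: 8.05
position: [0.5276, -0.0838, 0.0634]
orientation: [0.003, 0.992, 0.13, -0.001]
contact_force: [-8.6, -2.6, 1.8]
finger_gap: -0.0001
t 8.05 pos [ 0.5276 -0.0838  0.0634] box [0.0083 0.0805] jaw box ang -0.006 tilt [-0.002 -0.006] F [-8.6 -2.6  1.8] Fbox [-9.  -0.2] T [-0.45  1.83  0.04] gap -0.0001
clock: 8.25
position: [0.5276, -0.0839, 0.0632]
orientation: [0.004, 0.992, 0.129, -0.011]
contact_force: [-11.3, -1.5, 13.6]
finger_gap: -0.0004
t 8.25 pos [ 0.5276 -0.0839  0.0632] box [0.0083 0.0805] jaw box ang -0.008 tilt [-0.021 -0.012] F [-11.3  -1.5  13.6] Fbox [-11.3   1.6] T [-0.38  2.38  0.03] gap -0.0004
```

Firm stop at 9–11 N straight away, so the lever was and is fully on. Retreating and moving to the stud.

```bash
python3 -m pendant '[[[0,-0.012,0,0,0],[0,-0.01,0,-0.01,0],[0,0,0,-0.04,0],[0,0,0,-0.045,0],[0,0,0,-0.045,0],[0.6,0.01,0.04,0,0],[0.6,0.01,0.048,0,0],[0.6,0,0.04,0,0]]]' 
python3 -c "
from h import *
rep([*b2w([0,-.115]),.2],.7)"
```

```text
clock: 9.05
position: [0.5623, -0.2023, 0.2179]
orientation: [0.006, 0.991, 0.136, -0.007]
contact_force: [0.1, -0.3, 1.1]
finger_gap: 0.0433
t 9.05 pos [ 0.5623 -0.2023  0.2179] box [ 0.0106 -0.0429] jaw box ang 0.007 tilt [-0.012 -0.015] F [ 0.1 -0.3  1.1] Fbox [ 0.  -0.3] T [ 0.02 -0.    0.01] gap 0.0433
  tool shift [-0.0109  0.0718  0.0188]
  turn -0.693
```

```bash
python3 -m pendant '[[[0.6,-0.006,0.04,0,0],[0.6,-0.005,0.032,0,0],[0.6,0,0,0,-0.14],[0.6,0,0,0,-0.14],[0.6,0,0,0,-0.14],[0.6,0,0,0,-0.14],[0.6,0,0,0,-0.13],[0.6,0,0,0,0]]]' 
python3 -c "
from h import *
rep([*b2w([0,-.115]),.2],.7);cv2.imwrite('pics/w6.png',cv2.cvtColor(grab_frame('wrist'),cv2.COLOR_RGB2BGR))
s=cv2.cvtColor(grab_frame('side'),cv2.COLOR_RGB2BGR);cv2.imwrite('pics/s6.png',s)
m=camera_model('wrist');print(proj(m,[*b2w([0,-.115]),.136]),proj(m,[*b2w([0,-.12]),.136]))"
```

```text
clock: 9.85
position: [0.5704, -0.2884, 0.2262]
orientation: [0.009, 0.883, 0.469, -0.005]
contact_force: [0.3, 0.8, -0.0]
finger_gap: 0.0514
t 9.85 pos [ 0.5704 -0.2884  0.2262] box [-0.0042 -0.1281] jaw box ang 0.71 tilt [-0.    -0.021] F [ 0.3  0.8 -0. ] Fbox [0.5 0.7] T [ 0.   -0.01 -0.01] gap 0.0514
  tool shift [ 0.0122 -0.0075  0.0259]
  turn 0.01
(np.float64(335.5736738423811), np.float64(232.3884982089783)) (np.float64(330.5850872909725), np.float64(237.8343185457467))
```

View pics/w6.png

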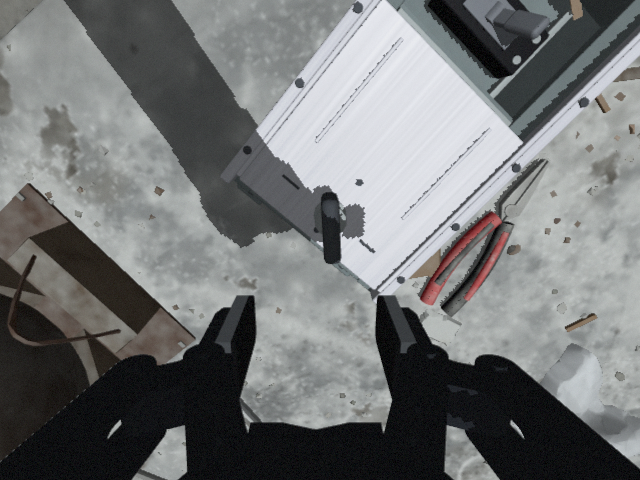

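View pics/s6.png

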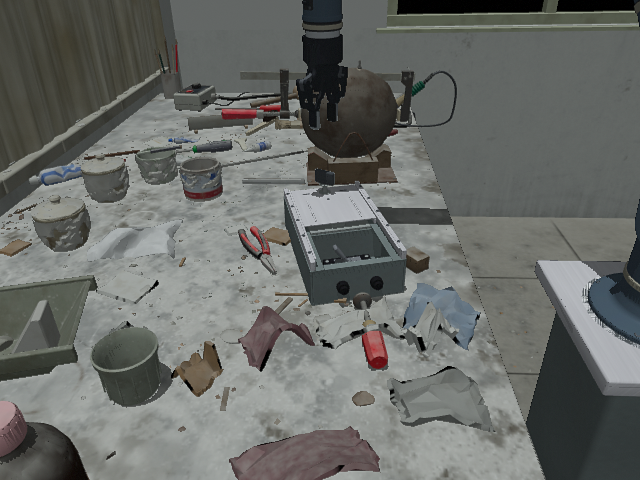

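The T-head's top bar runs (329,197)-(332,260) in the wrist view, nearly parallel to the finger plane, with its centre near (331,228). The breaker lever leans towards +x. Measuring the head now.

```bash
python3 - <<'E'
from h import *
im=cv2.imread('pics/w6.png')
sub=im[180:275,300:365];mask=(sub.max(2)<38).astype(np.uint8)
n,l,st,ce=cv2.connectedComponentsWithStats(mask);i=1+st[1:,4].argmax();print(st[i],ce[i])
cn=cv2.findContours((l==i).astype(np.uint8),0,2)[0][0]+np.array([300,180]);print(cv2.minAreaRect(cn))
cv2.imwrite('pics/w6z.png',cv2.resize(im[170:280,270:400],None,fx=5,fy=5,interpolation=cv2.INTER_CUBIC))
m=camera_model('wrist')
a=onz(m,329,196,.136);b=onz(m,332.5,261,.136)
print(w2b(a),w2b(b),w2b((a+b)/2),np.linalg.norm(a-b)); d=B.T@(a-b)[:2];print(np.arctan2(d[1],d[0]))
E
```

```text
[ 22  31  18  53 646] [30.56501548 58.89164087]
((330.5, 237.0), (17.0, 52.0), 0.0)
[-0.01932107 -0.09947243] [ 0.01186813 -0.13158455] [-0.00372647 -0.11552849] 0.044765549728615676
2.341615774855227
```

View pics/w6z.png

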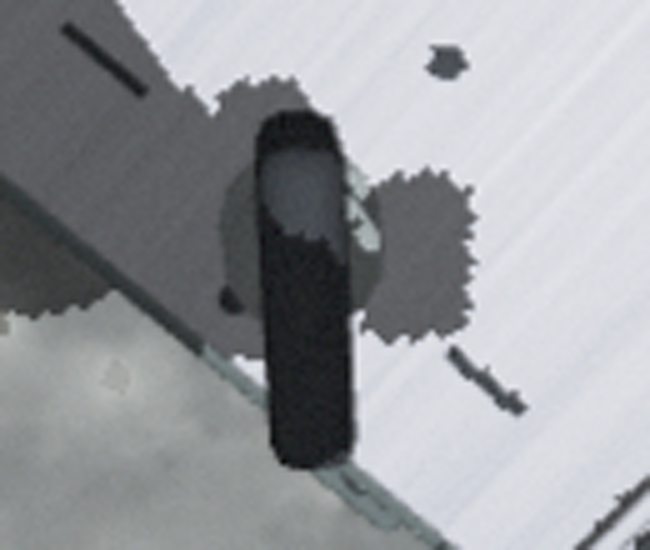

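```bash
python3 - <<'E'
from h import *
rep([*b2w([-.0015,-.117]),.16],.74)
E
```

```text
t 9.95 pos [ 0.5705 -0.2885  0.2262] box [-0.0042 -0.1282] jaw box ang 0.708 tilt [-0.    -0.021] F [-0.5  1.   0.4] Fbox [-0.2  1.1] T [ 0.01  0.03 -0.03] gap 0.0513
  tool shift [ 0.0105 -0.0075  0.0659]
  turn -0.032
```

```bash
python3 -m pendant '[[[0.6,0.0105,-0.0075,0.02,-0.03],[0.6,0,0,0.024,0],[0.6,0,0,0.02,0],[0.6,0,0,0,0]]]' 
python3 -c "
from h import *
rep([*b2w([-.0015,-.117]),.105],.74);cv2.imwrite('pics/w7.png',cv2.cvtColor(grab_frame('wrist'),cv2.COLOR_RGB2BGR))
"
```

```text
clock: 10.35
position: [0.571, -0.2769, 0.1628]
orientation: [0.012, 0.879, 0.477, -0.004]
contact_force: [-0.1, 1.0, 0.0]
finger_gap: 0.0509
t 10.35 pos [ 0.571  -0.2769  0.1628] box [-0.0007 -0.1172] jaw box ang 0.729 tilt [ 0.004 -0.024] F [-0.1  1.   0. ] Fbox [0.1 1. ] T [ 0.    0.01 -0.06] gap 0.0509
  tool shift [ 0.0006 -0.0016  0.0578]
  turn -0.011
```

View pics/w7.png

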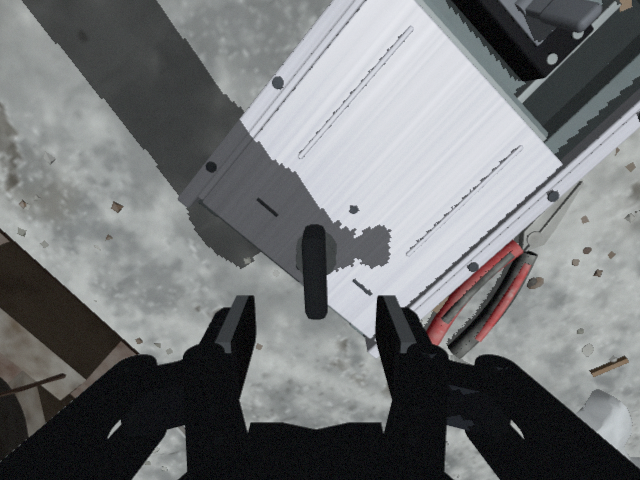

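The bar is centred between the fingers (u≈315) and parallel to them. Descending.

```bash
python3 -m pendant '[[[0.6,0,-0.001,0.02,0],[0.6,0,0,0.02,0],[0.6,0,0,0.015,0],[0.6,0,0,0,0]]]' 
python3 -c "
from h import *
rep([*b2w([-.0015,-.117]),.105],.74);cv2.imwrite('pics/w8.png',cv2.cvtColor(grab_frame('wrist'),cv2.COLOR_RGB2BGR))
"
```

```text
clock: 10.8
position: [0.5755, -0.2794, 0.1141]
orientation: [0.017, 0.88, 0.475, -0.0]
contact_force: [-0.5, 0.9, 0.5]
finger_gap: 0.051
t 10.8 pos [ 0.5755 -0.2794  0.1141] box [ 0.003  -0.1208] jaw box ang 0.724 tilt [ 0.016 -0.03 ] F [-0.5  0.9  0.5] Fbox [-0.2  1. ] T [ 0.02  0.07 -0.  ] gap 0.051
  tool shift [-0.0007 -0.0061  0.0089]
  turn -0.016
```

View pics/w8.png

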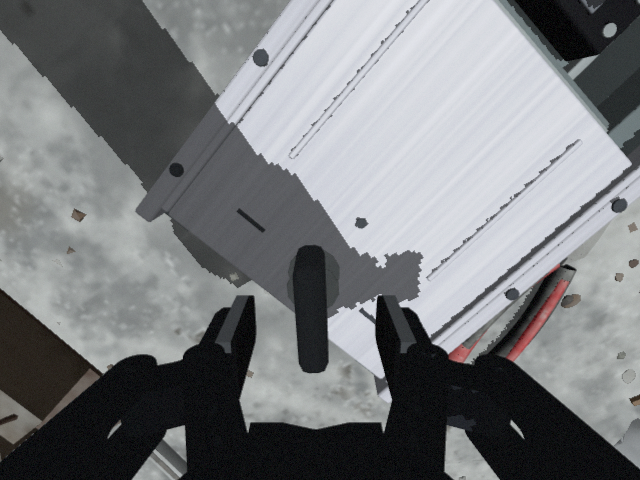

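Bar centre is at about (312,308), between the pads. A final nudge, then close.

```bash
python3 -m pendant '[[[0.6,-0.001,-0.006,0.009,0],[0.6,0,0,0,0],[0,0,0,0,0],[0,0,0,0,0],[0,0,0,0,0],[0,0,0,0,0]]]' 40
python3 -c "
from h import *
rep([*b2w([-.0015,-.117]),.105],.74);cv2.imwrite('pics/w9.png',cv2.cvtColor(grab_frame('wrist'),cv2.COLOR_RGB2BGR))
"
```

```text
clock: 11.45
position: [0.5716, -0.2782, 0.1093]
orientation: [0.02, 0.88, 0.474, 0.001]
contact_force: [-0.7, -0.2, -0.6]
finger_gap: 0.0114
t 11.45 pos [ 0.5716 -0.2782  0.1093] box [-0.0005 -0.1186] jaw box ang 0.722 tilt [ 0.021 -0.034] F [-0.7 -0.2 -0.6] Fbox [-0.7 -0. ] T [ 0.52 -0.3   0.02] gap 0.0114
  tool shift [ 0.0004 -0.002   0.0043]
  turn -0.018
```

View pics/w9.png

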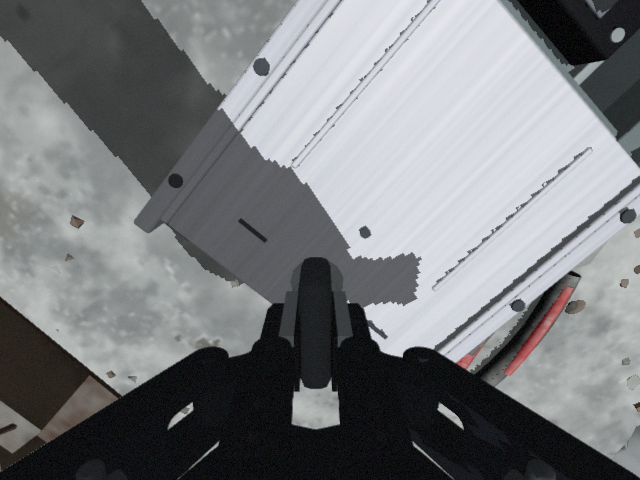

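The head is gripped (gap 11.4 mm). Now sliding the shutter along box +y (tool direction 0.66, -0.75).

```bash
python3 -m pendant '[[[0,0.007,-0.008,0,0],[0,0.007,-0.008,0,0],[0,0.007,-0.008,0,0]]]'
python3 -c "
from h import *
rep([*b2w([0,.005]),.109],.74)"
```

```text
clock: 11.8
position: [0.5638, -0.2495, 0.1092]
orientation: [0.022, 0.881, 0.472, 0.002]
contact_force: [-1.4, -3.1, 4.6]
finger_gap: 0.0109
t 11.8 pos [ 0.5638 -0.2495  0.1092] box [-0.0004 -0.0889] jaw box ang 0.717 tilt [ 0.024 -0.037] F [-1.4 -3.1  4.6] Fbox [-2.1 -2.6] T [-0.01  0.02  0.06] gap 0.0109
  tool shift [ 0.062  -0.0704 -0.0038]
  turn -0.023
```

```bash
python3 -m pendant '[[[0,0.0085,-0.0095,0,0],[0,0.0085,-0.0095,0,0],[0,0.0085,-0.0095,0,0],[0,0.0085,-0.0095,0,0],[0,0.0085,-0.0095,0,0],[0,0.0085,-0.0095,0,0]]]'
python3 -c "
from h import *
rep([*b2w([0,.005]),.109],.74)"
```

```text
clock: 12.4
position: [0.5423, -0.1704, 0.1073]
orientation: [0.024, 0.881, 0.472, 0.001]
contact_force: [-2.0, -5.0, 6.7]
finger_gap: 0.0113
t 12.4 pos [ 0.5423 -0.1704  0.1073] box [-0.0003 -0.0069] jaw box ang 0.717 tilt [ 0.024 -0.042] F [-2.  -5.   6.7] Fbox [-3.2 -4.3] T [-0.61  0.17  0.  ] gap 0.0113
  tool shift [ 0.008  -0.0087 -0.0023]
  turn -0.023
```

```bash
python3 -m pendant '[[[0,0.006,-0.006,0,0],[0,0.004,-0.004,0,0],[0,0.003,-0.003,0,0]]]'
python3 -c "
from h import *
rep([*b2w([0,.005]),.109],.74)"
python3 -m pendant '[[[0,0.003,-0.003,0,0]]]'
python3 -c "
from h import *
rep([*b2w([0,.005]),.109],.74)"
```

```text
clock: 12.7
position: [0.5394, -0.1602, 0.1082]
orientation: [0.033, 0.881, 0.471, -0.001]
contact_force: [1.2, -14.0, 2.8]
finger_gap: 0.0114
t 12.7 pos [ 0.5394 -0.1602  0.1082] box [-0.0004  0.0037] jaw box ang 0.715 tilt [ 0.028 -0.059] F [  1.2 -14.    2.8] Fbox [ -2.6 -13.8] T [-1.78 -0.57  0.03] gap 0.0114
  tool shift [ 0.0011 -0.0007 -0.0009]
  turn -0.025
clock: 12.8
position: [0.5395, -0.1603, 0.1085]
orientation: [0.036, 0.882, 0.47, -0.002]
contact_force: [1.4, -12.7, 3.5]
finger_gap: 0.0113
t 12.8 pos [ 0.5395 -0.1603  0.1085] box [-0.0004  0.0036] jaw box ang 0.711 tilt [ 0.031 -0.065] F [  1.4 -12.7   3.5] Fbox [ -2.  -12.7] T [-1.34 -0.44 -0.02] gap 0.0113
  tool shift [ 0.0012 -0.0007 -0.0006]
  turn -0.029
```

The shutter is home: firm stop at 13 N with the stud at y≈4–5 mm. Now turning the stud counter-clockwise to line up with the slot.

```bash
python3 -m pendant '[[[0,-0.0015,0.0015,0,-0.1],[0,0,0,0,-0.1],[0,0,0,0,-0.1]]]'
python3 -c "
from h import *
rep([*b2w([0,.004]),.107],1.571)"
```

```text
clock: 13.1
position: [0.5398, -0.1599, 0.1088]
orientation: [0.035, 0.8, 0.599, -0.006]
contact_force: [-1.0, -6.9, 2.6]
finger_gap: 0.0108
t 13.1 pos [ 0.5398 -0.1599  0.1088] box [0.     0.0039] jaw box ang 1.018 tilt [ 0.032 -0.063] F [-1.  -6.9  2.6] Fbox [-2.8 -6.4] T [ 0.11 -0.14 -0.15] gap 0.0108
  tool shift [ 0.0002 -0.0002  0.0018]
  turn -0.553
```

```bash
python3 -m pendant '[[[0,0,0,0,-0.12],[0,0,0,0,-0.12],[0,0,0,0,-0.12],[0,0,0,0,-0.12],[0,0,0,0,-0.05],[0,0,0,0,0]]]'
python3 -c "
from h import *
rep([*b2w([0,.004]),.107],1.571);cv2.imwrite('pics/w10.png',cv2.cvtColor(grab_frame('wrist'),cv2.COLOR_RGB2BGR))
a=cv2.cvtColor(grab_frame('top'),cv2.COLOR_RGB2BGR)[170:320,290:490];cv2.imwrite('pics/t10.png',cv2.resize(a,None,fx=4,fy=4,interpolation=cv2.INTER_CUBIC))"
```

```text
clock: 13.7
position: [0.5399, -0.1587, 0.108]
orientation: [0.031, 0.61, 0.792, -0.013]
contact_force: [-1.3, -7.2, 4.0]
finger_gap: 0.0113
t 13.7 pos [ 0.5399 -0.1587  0.108 ] box [0.0004 0.005 ] jaw box ang 1.562 tilt [ 0.034 -0.058] F [-1.3 -7.2  4. ] Fbox [-3.1 -6.6] T [ 0.61 -0.04 -0.01] gap 0.0113
  tool shift [-0.0009 -0.0005  0.0011]
  turn -0.009
```

View pics/w10.png

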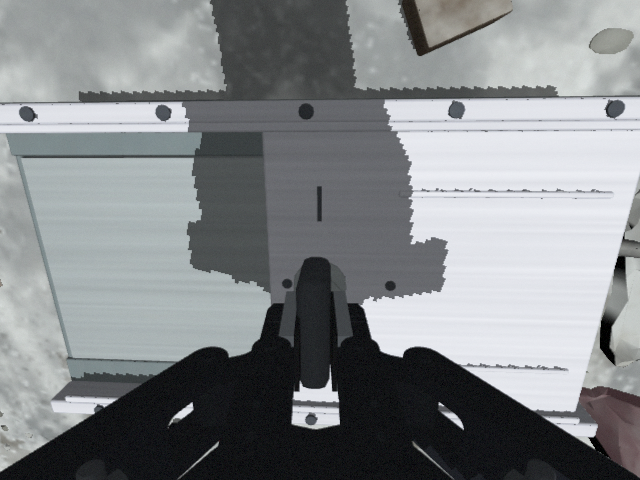

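View pics/t10.png

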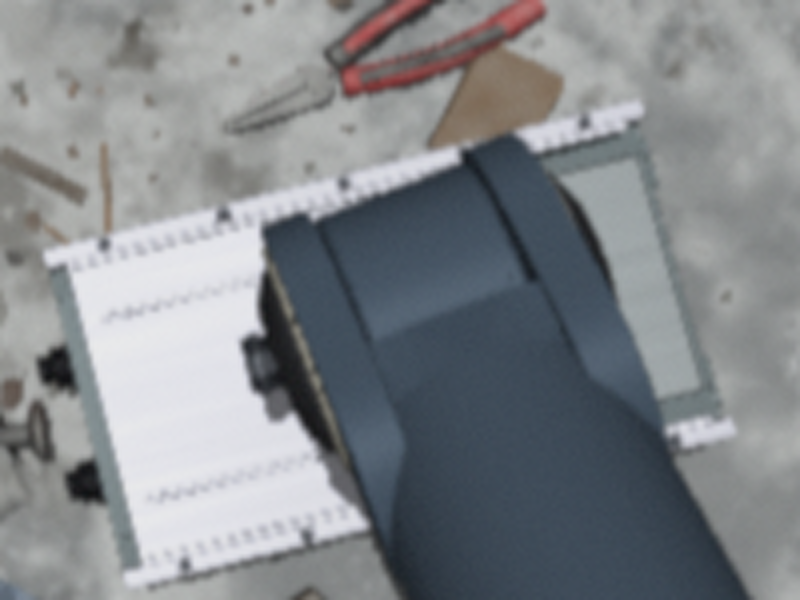

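The bar is parallel to the alignment mark at (319,203), and the shutter covers the well. Pressing in while holding lightly towards +y (tool +x).

```bash
python3 -m pendant '[[[0,0.0005,0,0.005,0],[0,0.0005,0,0.005,0]]]' 60
python3 -c "
from h import *
rep([*b2w([0,.005]),.093],1.571)"
python3 -m pendant '[[[0,0.0005,0,0.004,0],[0,0.0005,0,0.004,0]]]'
python3 -c "
from h import *
rep([*b2w([0,.005]),.093],1.571)"
```

```text
clock: 14.0
position: [0.5399, -0.1587, 0.0981]
orientation: [0.031, 0.612, 0.79, -0.013]
contact_force: [-2.9, -6.1, 6.1]
finger_gap: 0.0115
t 14.0 pos [ 0.5399 -0.1587  0.0981] box [0.0005 0.005 ] jaw box ang 1.557 tilt [ 0.034 -0.058] F [-2.9 -6.1  6.1] Fbox [-4.4 -5.1] T [ 0.59  0.2  -0.04] gap 0.0115
  tool shift [ 0.0003 -0.0005  0.0051]
  turn -0.014
clock: 14.2
position: [0.5402, -0.159, 0.0935]
orientation: [0.032, 0.614, 0.789, -0.015]
contact_force: [-19.0, -11.2, 43.5]
finger_gap: 0.0112
t 14.2 pos [ 0.5402 -0.159   0.0935] box [0.0006 0.0047] jaw box ang 1.551 tilt [ 0.033 -0.063] F [-19.  -11.2  43.5] Fbox [-21.3  -5.8] T [-1.2   4.03 -0.28] gap 0.0112
  tool shift [ 0.0004 -0.0006  0.0005]
  turn -0.02
```

It dropped about 14.5 mm through the slot and bottomed firmly. Turning clockwise while keeping it pressed.

```bash
python3 -m pendant '[[[0,0,0,0.0005,0.06],[0,0,0,0.001,0.1],[0,0,0,0.001,0.1]]]'
python3 -c "
from h import *
rep([*b2w([0,.005]),.093],0)"
```

```text
clock: 14.5
position: [0.5396, -0.1597, 0.0939]
orientation: [0.035, 0.716, 0.698, -0.012]
contact_force: [-1.6, -5.6, 8.5]
finger_gap: 0.0114
t 14.5 pos [ 0.5396 -0.1597  0.0939] box [-0.0001  0.0042] jaw box ang 1.278 tilt [ 0.031 -0.067] F [-1.6 -5.6  8.5] Fbox [-3. -5.] T [ 0.17  0.54 -0.02] gap 0.0114
  tool shift [ 0.0009 -0.0002  0.0009]
  turn 1.278
```

```bash
python3 -m pendant '[[[0,0,0,0.0015,0.13],[0,0,0,0.0015,0.13],[0,0,0,0.0015,0.13],[0,0,0,0.0015,0.13],[0,0,0,0.0015,0.13]]]'
python3 -c "
from h import *
rep([*b2w([0,.005]),.093],0);cv2.imwrite('pics/w11.png',cv2.cvtColor(grab_frame('wrist'),cv2.COLOR_RGB2BGR))"
```

```text
clock: 15.0
position: [0.5396, -0.1611, 0.0939]
orientation: [0.041, 0.907, 0.418, -0.003]
contact_force: [-5.0, -5.1, 11.2]
finger_gap: 0.0113
t 15.0 pos [ 0.5396 -0.1611  0.0939] box [-0.0005  0.0028] jaw box ang 0.595 tilt [ 0.03  -0.077] F [-5.  -5.1 11.2] Fbox [-6.2 -3.6] T [-0.01  0.57 -0.02] gap 0.0113
  tool shift [ 0.0017 -0.0016  0.0007]
  turn 0.595
```

View pics/w11.png

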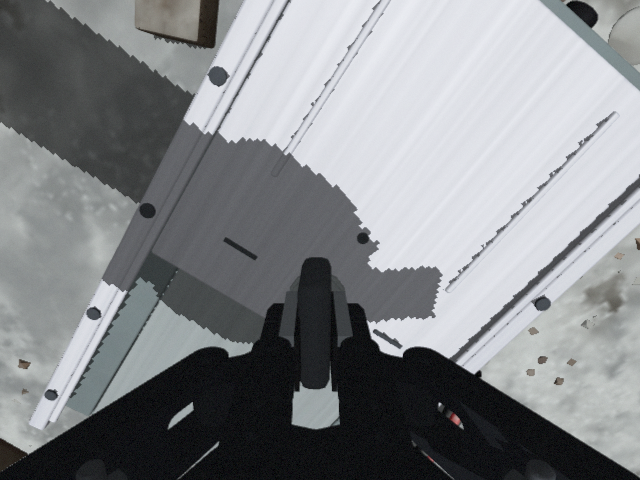

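The bar is turning with the fingers. It is still pressed in and has gone about 1 rad from the mark. Continuing to the stop.

```bash
python3 -m pendant '[[[0,0,0,0.0015,0.13],[0,0,0,0.0015,0.13],[0,0,0,0.0015,0.13],[0,0,0,0.0015,0.1],[0,0,0,0.0015,0.08]]]'
python3 -c "
from h import *
rep([*b2w([0,.005]),.093],0)"
python3 -m pendant '[[[0,0,0,0.0015,0.05],[0,0,0,0.0015,0.05],[0,0,0,0.001,0.05]]]'
python3 -c "
from h import *
rep([*b2w([0,.005]),.093],0);cv2.imwrite('pics/w12.png',cv2.cvtColor(grab_frame('wrist'),cv2.COLOR_RGB2BGR))"
```

```text
clock: 15.55
position: [0.5385, -0.1621, 0.0936]
orientation: [0.046, 0.99, 0.132, 0.008]
contact_force: [-4.0, -4.4, 13.1]
finger_gap: 0.0112
t 15.55 pos [ 0.5385 -0.1621  0.0936] box [-0.0018  0.0021] jaw box ang -0.002 tilt [ 0.028 -0.089] F [-4.  -4.4 13.1] Fbox [-5.1 -3.2] T [-0.46  1.15  0.01] gap 0.0112
  tool shift [ 0.0018 -0.0029  0.0004]
  turn -0.002
clock: 15.85
position: [0.5384, -0.1622, 0.0939]
orientation: [0.052, 0.996, 0.069, 0.011]
contact_force: [-2.8, -6.0, 8.3]
finger_gap: 0.0109
t 15.85 pos [ 0.5384 -0.1622  0.0939] box [-0.0019  0.0021] jaw box ang -0.127 tilt [ 0.029 -0.103] F [-2.8 -6.   8.3] Fbox [-4.3 -5.1] T [-0.68  1.18  3.16] gap 0.0109
  tool shift [ 0.0015 -0.0032  0.0006]
  turn -0.127
```

View pics/w12.png

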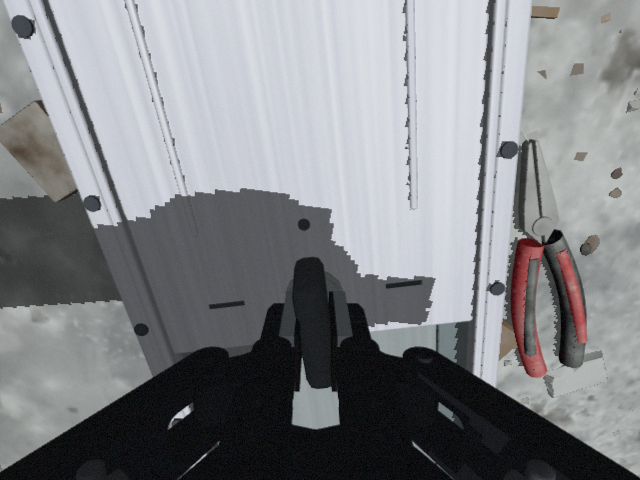

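The stop is reached: 3.2 N m, and the bar lies square to the marks at (227,305)/(403,285). Releasing and lifting clear.

```bash
python3 -m pendant '[[[0,0,0,0,-0.01],[0.5,0,0,0,0],[0.5,0,0,0,0],[0.5,0,0,0,0],[0.5,0,0,0,0]]]'
python3 -c "
from h import *
rep()"
python3 -m pendant '[[[0.5,0,0,-0.015,0],[0.5,0,0,-0.03,0],[0.5,0,0,-0.045,0],[0.5,0,0,-0.045,0],[0.5,0,0.045,-0.01,0],[0.5,0,0.048,0,0],[0.5,0,0.048,0,0],[0.5,0,0,0,0]]]'
python3 -c "
from h import *
rep()
for n in('top','side','wrist'):cv2.imwrite('pics/%s13.png'%n,cv2.cvtColor(grab_frame(n),cv2.COLOR_RGB2BGR))"
```

```text
clock: 16.4
position: [0.5383, -0.156, 0.0941]
orientation: [0.054, 0.995, 0.085, 0.011]
contact_force: [0.2, 1.1, 0.1]
finger_gap: 0.0426
t 16.4 pos [ 0.5383 -0.156   0.0941] box [-0.0003  0.008 ] jaw box ang -0.096 tilt [ 0.031 -0.105] F [0.2 1.1 0.1] Fbox [0.4 1. ] T [0.09 0.06 0.01] gap 0.0426
clock: 17.2
position: [0.559, -0.2777, 0.2662]
orientation: [0.053, 0.995, 0.089, 0.013]
contact_force: [-0.4, -0.6, -0.3]
finger_gap: 0.0429
t 17.2 pos [ 0.559  -0.2777  0.2662] box [-0.0125 -0.1148] jaw box ang -0.088 tilt [ 0.035 -0.104] F [-0.4 -0.6 -0.3] Fbox [-0.5 -0.5] T [0.05 0.11 0.  ] gap 0.0429
```

View pics/wrist13.png

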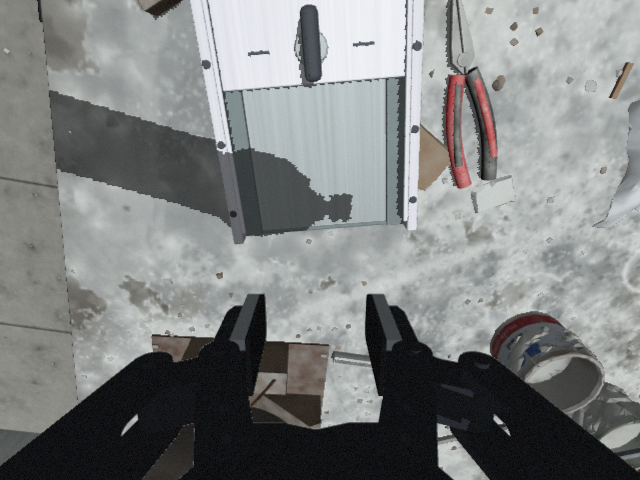

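View pics/side13.png

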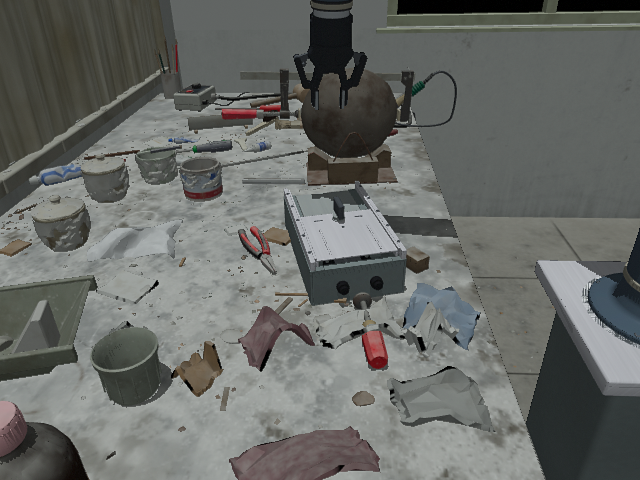

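View pics/top13.png

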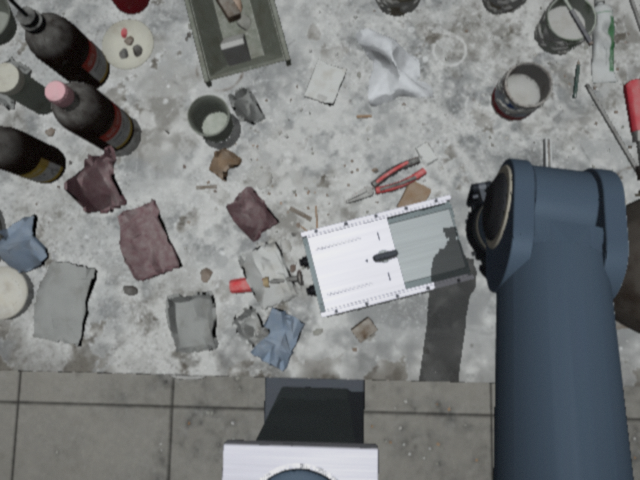

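The shutter is closed, the head sits at about (311,45) across the marks line (258,52)-(364,43), and the bystanders are unmoved. I'll check the numbers with a zoom.

```bash
python3 - <<'E'
import cv2,numpy as np
a=cv2.imread("pics/top13.png")[225:290,350:440];b=cv2.imread("pics/side13.png")[185:265,280:410];c=cv2.imread("pics/wrist13.png")[0:100,230:390]
R=lambda i,f:cv2.resize(i,None,fx=f,fy=f,interpolation=cv2.INTER_CUBIC)
o=np.zeros((560,780,3),np.uint8)
x=R(a,4);o[:260,:360]=x;y=R(b,3);o[:240,370:760]=y;z=R(c,3);o[260:560,:480]=z
cv2.imwrite("pics/chk.png",o)
E
```

```text
(no output)
```

View pics/chk.png

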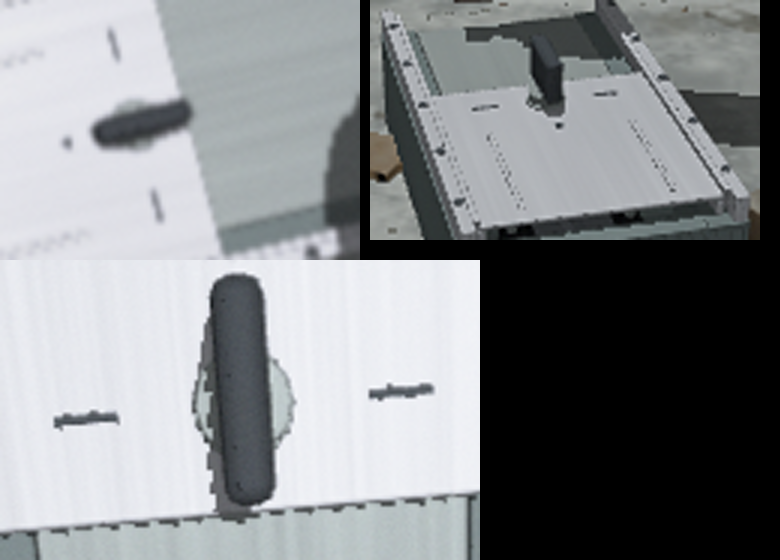

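```bash
python3 - <<'E'
from h import *
t=camera_model("top");s=camera_model("side");w=camera_model("wrist")
T=lambda u,v:(350+(u+.5)/4-.5,225+(v+.5)/4-.5)
S=lambda u,v:(280+(u-370+.5)/3-.5,185+(v+.5)/3-.5)
W=lambda u,v:(230+(u+.5)/3-.5,(v-260+.5)/3-.5)
# far end/near end of head top: top view (188,107) / (98,130); side near end top center (553,66)? far (540,38)
h=tri([ray(t,*T(143,119)),ray(s,*S(547,53))]);print("head top centre",h,w2b(h))
for f,m,a,b in((T,t,(98,131),(189,107)),(W,w,(238,276),(250,502))):
    A=onz(m,*f(*a),.124);D=onz(m,*f(*b),.124);d=B.T@(A-D)[:2];print("head ang box",np.arctan2(d[1],d[0]),np.linalg.norm(A-D),w2b((A+D)/2))
for f,m,p in((T,t,(188,110)),(T,t,(215,230)),(W,w,(100,523)),(W,w,(400,500)),(S,s,(600,80))):print("edge",w2b(onz(m,*f(*p),.086)).round(4))
for f,m,a,b in((W,w,(55,424),(118,417)),(W,w,(370,395),(434,387))):print("mark",w2b(onz(m,*f(*a),.086)).round(4),w2b(onz(m,*f(*b),.086)).round(4))
rep()
E
```

```text
head top centre [ 0.53705433 -0.15801933  0.11915524] [-0.00211825  0.00642222]
head ang box 1.5801716259133094 0.043434844354443614 [-0.00293969  0.00699653]
head ang box 1.5483740612824552 0.04422015574707502 [-0.00143506  0.00708042]
edge [-0.0029 -0.0197]
edge [-0.0617 -0.0171]
edge [-0.0412 -0.0172]
edge [ 0.0374 -0.0178]
edge [-0.0419 -0.0116]
mark [-0.0494  0.0067] [-0.0333  0.0071]
mark [0.0305 0.0071] [0.0466 0.0077]
t 17.35 pos [ 0.5594 -0.2683  0.2651] box [-0.0096 -0.1058] jaw box ang -0.076 tilt [ 0.034 -0.099] F [ 0.2  0.9 -0.6] Fbox [0.5 0.8] T [0.16 0.01 0.05] gap 0.0423
```

The head's top is at z≈0.12 (0.136 when out), its angle is 1.55–1.58 rad, and the shutter edge is where home puts it. All good, and the arm is clear.

```bash
python3 -m pendant '[[[0.5,0,0,0,0],[0.5,0,0,0,0]]]'; python3 -c "
from cell import *
print(finish_job())"
```

```text
clock: 17.55
position: [0.5593, -0.2644, 0.265]
orientation: [0.05, 0.994, 0.097, 0.012]
contact_force: [-0.3, -0.2, 0.1]
finger_gap: 0.0427
the job is handed in; nothing more can be done
None
```

The job is done in the order asked and was handed in at about 17.6 s; no verdict was reported.

**What I did**
- **Breaker:** I pushed the lever to its off stop (7.7 N, no further motion), then threw it on to its far stop. I pushed it there a second time as a check, and it stopped at once at 9–11 N.
- **Shutter:** I slid it by the stud's head until it met its stop at about 13 N.
- **Stud:** I turned it back to the marks, pressed it in about 14.5 mm until it bottomed, and turned it clockwise to its stop. Then I let go and lifted clear.

**Last checks**
- **Stud:** the head's angle reads 1.55–1.58 rad from two cameras. Its top is at z ≈ 0.119 m, about 5 mm below the expected 0.124 m for locked. Out, it would be 0.136 m, so it stayed in after release.
- **Shutter:** three of the four camera points put its edge 2–3 mm from the home position, about the calibration error. The side-camera point, from a rough pixel pick, disagreed by about 8 mm.
- **Lever:** the end first read about 2 mm short of fully on at its corner, which is why I pushed it again.
- **Bystanders and arm:** the pliers, block and spindle look unmoved in the pictures. The arm was clear, with no contact force.

**Loose ends:** the tool leaned about 0.1 rad by the end from pushing against stops. The pads also slipped about 0.1 rad on the head at the final stop. Neither affected the result.

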